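# Try the lid of the finishing box, free its catch if caught, hold it open

## Robot

A 6-joint arm with a two-finger parallel gripper is mounted at the origin on the work surface; the furniture and walls round the work are solid. World frame = base frame: x ahead of the robot, y to its left, z up, the work surface at z = 0. Lengths are in m, angles in degrees, forces in N, time in s.
With the tool pointing down it reaches from about 0.3 to 0.775 m from the base axis. Payload 14.6 kg.
Tool frame: the origin (TCP) lies at the very end of the fingers, on their centre line; the grasp point (between the pads) lies 19 mm behind it (r.hold_point_z is the distance from the TCP to the grasp point, in m); z points along the fingers, y is the line along which they close (so a half turn about z gives the same grasp; the last joint's range is limited). The gripper opens to 85 mm and grips with 20 to 120 N. Pads are 22 mm wide; open, the fingers measure 114 mm over their backs; the gripper's body (76 mm by 85 mm) begins 54 mm behind the grasp point. The pads swing forward as they close: fully open they stand 13 mm farther back than shut.
Start: joints at [64.194, 17.183, 87.147, -0, 75.671, -3.816], TCP at [0.206, 0.51, 0.231] pointing down, gripper open.
Joint ranges: [-173.82, 173.82], [-45.26, 126.66], [13.44, 144.39], [-59.66, 239.66], [0, 175.72], [-146.38, 146.38]. Speed limits (degrees/s): [127.2, 127.2, 147.25, 180, 180, 180].

## Interface

Orientations are given as a 3x3 rotation matrix whose columns are the frame's x, y, z axes.
In Python, from workcell import r gives the robot as it stands. The module is installed in compiled form; this text tells all that it offers.
- The arm moves only by the shell command python3 -m pendant 'ROWS' [FORCE]. ROWS is a JSON object of lists of equal length, an entry for each row: "slide": the shift along the tool's x, y, z in mm, a list of three; "spin": the turn about the tool's z in degrees; "hand": the opening, from 0 (shut) to 1 (fully open). In form: {"slide": [[tx, ty, tz], ...], "spin": [spin, ...], "hand": [hand, ...]}. A call has 1 to 5 rows; each row is the pose to reach, as a shift and turn from the pose commanded when the call began, along the tool's axes at that moment; what a row does not reach only later rows make up. A row lasts 1/12 s, in which the tool goes at most 41.7 mm and 7.16 degrees, less where a joint would pass 70% of its speed; a pose out of reach is approached as far as the arm can. A call with a gripper value outside its range is refused whole. The fingers move at their own pace and stop on an object; FORCE is the grip in N (left out, the last holds). Time passes only in rows, so rows that repeat a pose let the fingers close. It gives the time, the measured TCP pose, the force, the opening and the grip force at its end, in the units of the state.
- r.read_state(): the state, without advancing time (a new reading comes with each control period).
- r.read_camera(name): name is "scene" or "top"; returns the picture (384x512x3 uint8, red, green, blue); there is no depth.
- r.camera_params(name): a dict with "vfov" (degrees; the focal length in pixels is half the picture's height over the tangent of half this angle, whatever the lens; pixels are square), "cx", "cy" (the principal point, pixels), "origin" and "attitude" of the camera in the world. Camera axes: x right, y down, z forward; pixel columns grow to the right and rows downward; lengths in m; the calibration is good to about 2 mm. A picture is of the moment at which its call begins. camera_params takes no time and is no camera call.
- r.close_job(): hands the job in; it is judged then, once.
Trained networks look in the newest picture that a camera, given by its name, has taken for a name from the list of things; names that differ only in an ending like _2 or _b are one class to them, and where a whole thing is asked for, a point or a joint stands for the part that bears it (a point fixed in the world has none). Each returns a list of dicts, best first, with "score" (0 to 1); they miss things now and then, are a little off and sometimes report something else, mostly with a low value. They report only what shows in the picture. A call takes as long as a camera call. They do not tell look-alikes from the thing itself.
- r.look_for(query, camera): "extent" ([left, top, width, height] in pixels, round what is visible of it).
- r.masks_of(query, camera): "region" (384x512 bool, what is visible of it) and "extent" ([left, top, width, height] in pixels, round what is visible of it).
The state is a dict: "time": time; "joints": joint angles; "dq": joint speeds; "tau": joint torques, N m; "position": TCP position; "ee_rot": TCP orientation; "ft_force": force on the tool from outside, world axes, zero at the start; "ft_torque": the same for the moment, N m; "width": finger opening in m; "finger_force": force on a finger pad.
Only numpy, scipy, OpenCV 4.12 (cv2) and the standard library are available. Lean on these libraries where they do the work, as an engineer would, in place of code of your own. Each camera call takes 0.05 s, during which the arm holds its last target. There are 200 camera calls.

## Task

Hold the lid of the small wooden box open for me so I can see what is inside. First try the lid with a gentle tug on its bar handle before touching the catch slide: if it comes up freely just lift it (moving the slide would then lock it); if it is caught, push the slide to the other end of its slot and lift again. Raise the lid to about 60 degrees and finish while still holding it there, as it falls shut by itself; never wrench it against the catch, and do not disturb the mug, the wax tin or the sanding block.

Things in the scene. Friction and masses are not known exactly. Their poses are not given: they have to be found in the camera images.
- box: wooden box fixed to the table, 130 (x) x 200 (y) x 75 mm high without lid; origin at the centre of its underside on the table; its x axis points from the front (handle side, facing the robot) to the hinges at the back, y to the left. Inside the front wall is a strike plate for the catch which may be fitted at either end of the slide's travel: from outside it cannot be seen which
- handle (a point): centre of the dark steel bar handle on the lid: a round bar 10 mm thick and 60 mm long along the box's y, its axis 38 mm above the lid's top, on a post at each end. With the lid shut it lies 51 mm in front of, 40 mm left of the box's centre and 123 mm above the table. Its axes turn with the lid
- hinge (a point): middle of the hinge line, which runs along the box's y at the back edge, 65 mm behind the box's centre and 75 mm above the table; the lid is a 10 mm thick slab lying above that height (top at 85 mm). With the lid shut the handle is 116 mm in front of the hinge line and 48 mm above it
- knob (a point): middle of the catch's square steel thumb slide on the lid's top, 14 x 14 mm and 24 mm tall (this point is half-way up, 12 mm below its top and 13 mm above the lid's top), in a slot near the front edge, right of the handle; with the lid shut it lies 43 mm in front of the box's centre and, at slide value 0, 62 mm right of it
- lid (a joint): lid hinge angle, rad: 0 shut, grows as the lid opens, stop at 1.25 (72 degrees). The lid weighs 0.3 to 0.6 kg and always falls shut when let go. When caught it comes up about 0.04 rad (5 mm at the handle), then pulls against the catch's spring (about 3 N per mm; a pull of 8 to 15 N is enough to tell, over 40 N would damage it); when free it rises with 2 to 4 N
- catch (a joint): travel of the thumb slide along the box's +y (left), m: 0 at the right end, 0.024 at the left end; it starts near the right end (0 to 0.005), moves with about 2 N (with the lid let down again, so that the catch is not under load) and stays where it is left. At the end where the strike plate is the lid is locked, at the other end it is free
- tongue: the catch's sprung steel tongue, 12 mm square, hidden under the lid below the thumb slide; moves with the slide and the lid. It touches only the strike plate, so the force on it is the pull on the catch
- mug_mid (a point): middle of a standing orange mug, 81 x 113 x 101 mm: leave alone
- tin_mid (a point): middle of a round brown wax tin, 61 mm across, 26 mm high: leave alone
- sand_mid (a point): middle of a wooden sanding block, 53 x 97 x 28 mm: leave alone
Mind the look-alikes: they are no part of the job. There is more than one size of the box; the job needs the larger.

How it is judged (in metres and radians):
On the way, in this order (a step that is already met when the one before it is completed fails the run):
1. the lid is tugged up to its play (over 0.015 rad) with the catch slide still where it was found (under 9 mm of travel) (value of joint lid above 0.015 rad and value of joint catch below 0.009 m), for 0.1 s.
2. the lid is opened (over 0.5 rad) (value of joint lid above 0.5 rad), for 0.1 s.
At the end, for the whole second after the job is handed in: the lid stands still between 0.8 and 1.22 rad (46 to 70 degrees) and is held there by the fingers (contact force over 0.5 N); it had been tugged before the catch slide was moved (value of joint lid between 0.8 and 1.22 rad and velocity of joint lid between -0.1 and 0.1 rad/s and contact force between the fingers and lid above 0.5 N); the arm keeps its last pose, push and grip.
It fails at once if the lid is wrenched against the caught catch (over 40 N on its tongue) (contact force between tongue and anything else above 40 N).
It fails at once if the mug is moved more than 20 mm (distance of mug_mid from where it was at the start of the episode above 0.02 m).
It fails at once if the wax tin is moved more than 20 mm (distance of tin_mid from where it was at the start of the episode above 0.02 m).
It fails at once if the sanding block is moved more than 20 mm (distance of sand_mid from where it was at the start of the episode above 0.02 m).
It also fails if it takes over 51 s, if anything falls off the work surface, if the arm or the gripper's body presses on something with over 40 N, if the wrist force passes 120 N, or if a joint passes its speed limit or range.

## Working session

There is one attempt and no reset: what is moved stays moved. The work goes in short steps, Python scripts to look and compute and a shell command to move; the robot and the scene stay as the last step left them, time stands still between calls to the robot, and variables do not carry over. Pictures are saved under pics/ and viewed, at most 10 in all, crops included, and the job is handed in when it is done.

```bash
mkdir -p pics; python3 - <<'E'
from workcell import r
import cv2
for c in("scene","top"):
    im=r.read_camera(c); cv2.imwrite(f"pics/{c}0.png",cv2.cvtColor(im,cv2.COLOR_RGB2BGR))
    p=r.camera_params(c); print(c,p)
    for q in("box","handle","knob","lid","mug_mid"):
        print(q,[(round(d["score"],2),d["extent"]) for d in r.look_for(q,c)])
s=r.read_state();print(s)
E
```

```text
scene {'vfov': 46.617065092999724, 'cx': 259.7882008445912, 'cy': 194.48625171334027, 'origin': array([-0.25439294, -0.47194598,  0.97817688]), 'attitude': array([[ 5.06073973e-01, -6.66172843e-01,  5.47816464e-01],
       [-8.62490071e-01, -3.90963197e-01,  3.21338849e-01],
       [ 1.08861517e-04, -6.35107489e-01, -7.72423761e-01]])}
box [(0.89, [282.5, 161.6, 92.0, 73.8]), (0.77, [296.7, 274.0, 76.1, 78.1])]
handle [(0.74, [295.5, 271.4, 75.6, 72.2]), (0.65, [282.5, 160.4, 89.5, 61.2])]
knob [(0.5, [337.4, 324.2, 3.9, 6.7])]
lid [(0.86, [281.2, 154.6, 90.7, 71.5]), (0.69, [296.9, 271.6, 73.4, 73.1])]
mug_mid []
top {'vfov': 56.583159206322115, 'cx': 253.10057472577142, 'cy': 196.15003906794792, 'origin': array([ 0.3229661 , -0.12315334,  0.95025378]), 'attitude': array([[ 0.01904864, -0.99655926,  0.08066462],
       [-0.99971544, -0.01782586,  0.01585197],
       [-0.01435951, -0.08094363, -0.99661524]])}
box [(0.85, [265.3, 124.6, 87.9, 66.8]), (0.68, [330.9, 246.2, 67.1, 58.5]), (0.47, [147.5, 135.8, 41.9, 38.2]), (0.39, [263.6, 126.8, 88.3, 62.7])]
handle [(0.63, [260.5, 124.7
[... 406 characters left out ...]
861177e-05,
        7.56704600e+01, -3.81464889e+00]), 'dq': array([ 0.00191185,  0.06000709,  0.03890406,  0.0692158 , -0.01628758,
       -0.08171696]), 'tau': array([ 5.97717826e-04, -5.43166816e+01, -3.61887360e+01, -1.65592587e-05,
        6.53182069e-04, -1.82435356e-04]), 'position': array([0.20595452, 0.50998435, 0.23128967]), 'ee_rot': array([[-9.27236063e-01,  3.74477346e-01,  6.88653795e-06],
       [ 3.74477346e-01,  9.27236063e-01,  1.50758773e-05],
       [-7.39871816e-07,  1.65577496e-05, -1.00000000e+00]]), 'ft_force': array([-0.0701189 , -0.58143344,  0.29215306]), 'ft_torque': array([-0.01940982, -0.03463013, -0.04633248]), 'finger_force': 0.0, 'width': 0.08544430081456883}
```

View pics/top0.png

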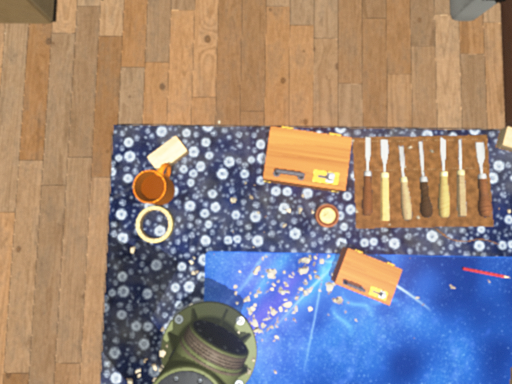

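View pics/scene0.png

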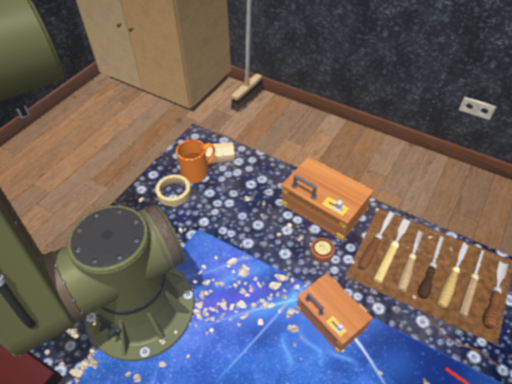

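The larger box lies in the top view at about cols 265–352, rows 126–190, with its handle near (289,174) and slide near (326,176). In the scene view its handle is near (303,187). The tin is just in front of it at (327,215). I'll zoom in to get exact corners.

```bash
python3 - <<'E'
import cv2,numpy as np
a=cv2.imread("pics/top0.png")[115:235,255:365]; b=cv2.imread("pics/scene0.png")[145:265,270:380]
f=lambda i:cv2.resize(i,None,fx=3.6,fy=3.6,interpolation=cv2.INTER_CUBIC)
cv2.imwrite("pics/crop0.png",np.hstack([f(a),f(b)]))
E
```

```text
(no output)
```

View pics/crop0.png

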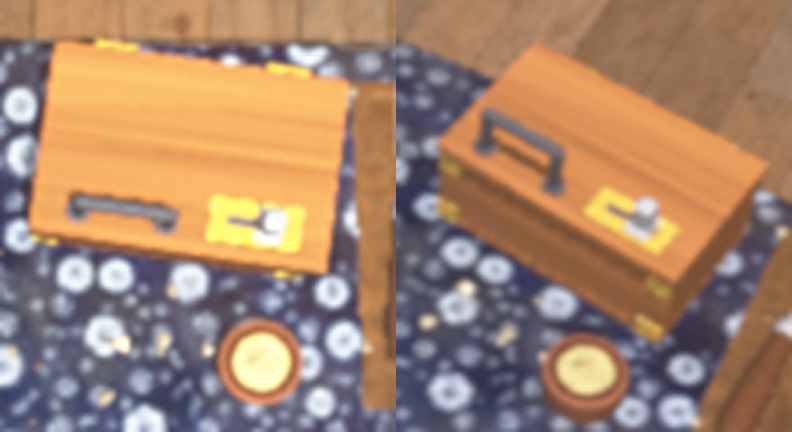

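```bash
cat > h.py <<'E'
import numpy as np
from workcell import r
def proj(c,P):
    p=r.camera_params(c);f=192/np.tan(np.radians(p["vfov"]/2))
    q=(np.atleast_2d(P)-p["origin"])@p["attitude"]
    return q[:,:2]/q[:,2:]*f+[p["cx"],p["cy"]]
def Rz(a): return np.array([[np.cos(a),-np.sin(a),0],[np.sin(a),np.cos(a),0],[0,0,1]])
E
python3 - <<'E'
from h import *
from scipy.optimize import least_squares
L=[[.065,.1,.085],[.065,-.1,.085],[-.065,-.1,.085],[-.065,.1,.085],[-.051,.04,.123]]
K=lambda s:[-.043,-.062+s,.110]
top=np.array([[271.1,126.7],[352.2,138.6],[346.1,190.6],[263.3,180.6],[288.9,172.5],[330.6,175.6]])
sc=np.array([[309.4,157.2],[373.3,190.3],[350,222.8],[281.7,186.1],[304.7,182.5],[339.7,201.4]])
def res(v,full=False):
    P=np.array(L+[K(v[3])])@Rz(v[2]).T+[v[0],v[1],0]
    return np.concatenate([proj("top",P)-top,proj("scene",P)-sc])
f=lambda v:res(v).ravel()
s=least_squares(f,[.45,-.2,-.1,0],loss="soft_l1")
print(s.x,np.degrees(s.x[2]));print(res(s.x).round(1))
v=s.x;w=lambda p:(Rz(v[2])@p+[v[0],v[1],0]).round(4)
print("handle",w([-.051,.04,.123]),"knob",w([-.043,-.062+v[3],.098]),"hinge",w([.065,0,.075]))
E
```

```text
[ 0.48892329 -0.24223501 -0.11793552  0.00605756] -6.757207300371269
[[-0.   0.3]
 [-0.4 -1. ]
 [-0.4 -0.8]
 [ 0.7 -1.9]
 [ 1.7  1.7]
 [ 0.2  1.4]
 [-0.3 -0.2]
 [ 0.  -0. ]
 [-1.7 -0.4]
 [ 0.4 -0.8]
 [ 0.5  0.5]
 [-0.9  0.7]]
handle [ 0.443  -0.1965  0.123 ] knob [ 0.4396 -0.2927  0.098 ] hinge [ 0.5535 -0.2499  0.075 ]
```

```bash
cat >> h.py <<'E'
BOX=np.array([0.4889,-0.2422,0]);YAW=-0.1179
def w(p): return Rz(YAW)@np.asarray(p,float)+BOX
def go(T,psi=np.degrees(YAW)):   # target TCP (m), heading of tool y (deg)
    s=r.read_state();R=s["ee_rot"]
    cur=np.degrees(np.arctan2(R[1,1],R[0,1]))
    print("t",round(s["time"],2),"pos",s["position"].round(4),"yaw",cur.round(2),"slide mm",(R.T@(np.asarray(T)-s["position"])*1000).round(1),"spin",round(cur-psi,1),"F",s["ft_force"].round(1),"w",round(s["width"],4),"ff",s["finger_force"])
E
python3 -m pendant '{"slide":[[-27,-31,0],[-54,-63,0],[-81,-94,0],[-108,-126,0],[-135,-157,0]],"spin":[7,14,21,28,35],"hand":[1,1,1,1,1]}' 20
python3 -c "
from h import *
t=w([-.051,.04,.19]);print(t);go(t)"
```

```text
time: 1.02
position: [0.2723, 0.312, 0.2313]
ee_rot: [[-0.54, 0.842, 0.0], [0.842, 0.54, 0.0], [-0.0, 0.0, -1.0]]
ft_force: [1.3, 0.2, -0.2]
width: 0.0853
finger_force: 0.0
[ 0.44295913 -0.19647871  0.19      ]
t 1.02 pos [0.2723 0.312  0.2313] yaw 32.7 slide mm [-520.1 -131.1   41.2] spin 39.5 F [ 1.3  0.2 -0.2] w 0.0853 ff 0.0
```

```bash

python3 -m pendant '{"slide":[[-40,-10,0],[-80,-20,0],[-120,-30,0],[-160,-40,0],[-200,-50,0]],"spin":[7,14,21,28,35],"hand":[1,1,1,1,1]}' 20
python3 -c "
from h import *
go(w([-.051,.04,.19]))"
```

```text
time: 1.43
position: [0.3394, 0.117, 0.2316]
ee_rot: [[0.04, 0.999, 0.001], [0.999, -0.04, 0.0], [0.0, 0.001, -1.0]]
ft_force: [1.4, 0.1, -0.2]
width: 0.0854
finger_force: 0.0
t 1.43 pos [0.3394 0.117  0.2316] yaw -2.31 slide mm [-309.1  116.1   41.6] spin 4.4 F [ 1.4  0.1 -0.2] w 0.0854 ff 0.0
```

```bash

python3 -m pendant '{"slide":[[-38,14,0],[-76,28,0],[-114,42,0],[-152,56,0],[-190,70,0]],"spin":[4.4,4.4,4.4,4.4,4.4],"hand":[1,1,1,1,1]}' 20
python3 -c "
from h import *
go(w([-.051,.04,.19]))"
```

```text
time: 1.85
position: [0.4028, -0.0756, 0.2316]
ee_rot: [[0.112, 0.994, 0.001], [0.994, -0.112, -0.0], [-0.0, 0.001, -1.0]]
ft_force: [1.0, 1.2, 0.2]
width: 0.0853
finger_force: 0.0
t 1.85 pos [ 0.4028 -0.0756  0.2316] yaw -6.41 slide mm [-115.6   53.3   41.6] spin 0.3 F [1.  1.2 0.2] w 0.0853 ff 0.0
```

```bash

python3 -m pendant '{"slide":[[-38,18,0],[-76,35,0],[-114,51,10],[-114,51,30],[-114,51,40]],"spin":[0.2,0.2,0.2,0.2,0.2],"hand":[1,1,1,1,1]}' 20
python3 -c "
from h import *
import cv2
go(w([-.051,.04,.104]))
ims=[]
for c,(x,y) in(('top',(230,90)),('scene',(250,110))):
    im=r.read_camera(c)[y:y+140,x:x+140,::-1]
    ims.append(cv2.resize(im,None,fx=2.8,fy=2.8,interpolation=cv2.INTER_CUBIC))
cv2.imwrite('pics/b.png',np.hstack(ims))
go(w([-.051,.04,.104]))
"
```

```text
time: 2.27
position: [0.4402, -0.1937, 0.1891]
ee_rot: [[0.118, 0.993, -0.002], [0.993, -0.118, 0.001], [0.001, -0.002, -1.0]]
ft_force: [0.0, 0.8, 0.1]
width: 0.0855
finger_force: 0.0
t 2.27 pos [ 0.4402 -0.1937  0.1891] yaw -6.75 slide mm [-2.5  3.3 85.1] spin 0.0 F [0.  0.8 0.1] w 0.0855 ff 0.0
t 2.37 pos [ 0.4398 -0.1916  0.1896] yaw -6.6 slide mm [-4.6  4.  85.6] spin 0.2 F [0.4 0.1 0.7] w 0.0854 ff 0.0
```

View pics/b.png

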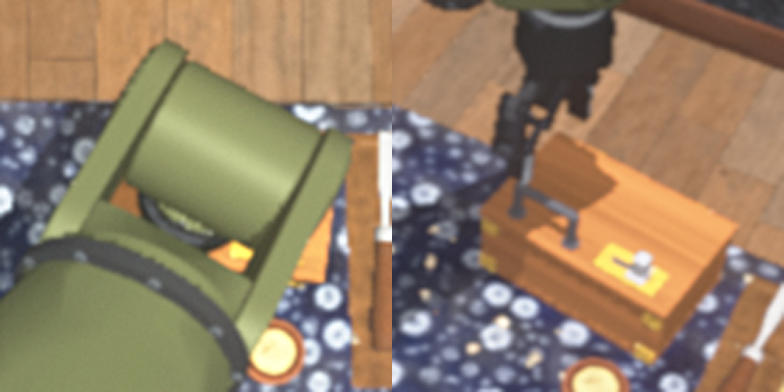

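The scene view shows the gripper above the lid with the handle bar in front of it, centred at about (306,184), which agrees with the model. Next I descend and close.

```bash

python3 -m pendant '{"slide":[[-4,4,25],[-4,4,50],[-4,4,70],[-4,4,85],[-4,4,85]],"spin":[0,0,0,0,0],"hand":[1,1,1,1,1]}' 20
python3 -m pendant '{"slide":[[0,0,0],[0,0,0],[0,0,0],[0,0,0],[0,0,0]],"spin":[0,0,0,0,0],"hand":[0.5,0,0,0,0]}' 20
python3 -m pendant '{"slide":[[0,0,0],[0,0,0],[0,0,0],[0,0,0],[0,0,0]],"spin":[0,0,0,0,0],"hand":[0,0,0,0,0]}' 20
python3 -c "
from h import *
go(w([-.051,.04,.104]))"
```

```text
time: 2.78
position: [0.4435, -0.1953, 0.1049]
ee_rot: [[0.113, 0.994, -0.003], [0.994, -0.113, 0.002], [0.001, -0.003, -1.0]]
ft_force: [-0.2, 0.2, 0.0]
width: 0.0853
finger_force: 0.0
time: 3.2
position: [0.4445, -0.1969, 0.107]
ee_rot: [[0.115, 0.993, 0.001], [0.993, -0.115, -0.001], [-0.0, 0.001, -1.0]]
ft_force: [0.4, -0.3, -0.8]
width: 0.0258
finger_force: 0.0
time: 3.62
position: [0.446, -0.1971, 0.107]
ee_rot: [[0.115, 0.993, 0.005], [0.993, -0.115, -0.001], [-0.001, 0.005, -1.0]]
ft_force: [14.3, 0.0, -4.4]
width: 0.009
finger_force: 21.8
t 3.62 pos [ 0.446  -0.1971  0.107 ] yaw -6.6 slide mm [ 0.3 -3.1  3. ] spin 0.2 F [14.3  0.  -4.4] w 0.009 ff 21.81757315993309
```

```bash

python3 -m pendant '{"slide":[[0,1.5,0],[0,1.5,0],[0,1.5,0],[0,1.5,-2],[0,1.5,-2]],"spin":[0,0,0,0,0],"hand":[0,0,0,0,0]}' 20
python3 -m pendant '{"slide":[[0,0,-1],[0,0,-2],[0,0,-3],[0,0,-3],[0,0,-3]],"spin":[0,0,0,0,0],"hand":[0,0,0,0,0]}' 20

```

```text
time: 4.03
position: [0.4467, -0.1972, 0.1087]
ee_rot: [[0.115, 0.993, 0.002], [0.993, -0.115, -0.001], [-0.0, 0.003, -1.0]]
ft_force: [9.1, -2.9, -7.6]
width: 0.0091
finger_force: 21.5
time: 4.45
position: [0.4478, -0.1974, 0.1116]
ee_rot: [[0.115, 0.993, 0.005], [0.993, -0.115, -0.001], [-0.001, 0.006, -1.0]]
ft_force: [22.2, -2.4, -13.8]
width: 0.0086
finger_force: 21.5
```

```bash

python3 -m pendant '{"slide":[[0,1,0],[0,2,0],[0,2.5,0],[0,2.5,0],[0,2.5,0]],"spin":[0,0,0,0,0],"hand":[0,0,0,0,0]}' 20

```

```text
time: 4.87
position: [0.4478, -0.1973, 0.1111]
ee_rot: [[0.115, 0.993, -0.001], [0.993, -0.115, 0.0], [0.0, -0.001, -1.0]]
ft_force: [-1.6, -2.0, -3.0]
width: 0.0091
finger_force: 21.9
```

```bash

python3 -m pendant '{"slide":[[0,0.4,-1],[0,0.9,-2],[0,0.9,-2],[0,0.9,-2],[0,0.9,-2]],"spin":[0,0,0,0,0],"hand":[0,0,0,0,0]}' 20
python3 -m pendant '{"slide":[[0,0.4,-1],[0,0.9,-2],[0,0.9,-2],[0,0.9,-2],[0,0.9,-2]],"spin":[0,0,0,0,0],"hand":[0,0,0,0,0]}' 20

```

```text
time: 5.28
position: [0.4489, -0.1974, 0.1133]
ee_rot: [[0.115, 0.993, -0.0], [0.993, -0.115, 0.0], [-0.0, -0.0, -1.0]]
ft_force: [-4.0, -0.9, -1.3]
width: 0.0089
finger_force: 22.0
time: 5.7
position: [0.4499, -0.1975, 0.1154]
ee_rot: [[0.115, 0.993, -0.0], [0.993, -0.115, 0.0], [-0.0, -0.0, -1.0]]
ft_force: [-4.9, -1.5, -1.4]
width: 0.009
finger_force: 22.1
```

```bash

python3 -m pendant '{"slide":[[0,0.8,-2],[0,1.4,-4],[0,1.4,-4],[0,1.4,-4],[0,1.4,-4]],"spin":[0,0,0,0,0],"hand":[0,0,0,0,0]}' 20
python3 -m pendant '{"slide":[[0,0.8,-2],[0,1.4,-4],[0,1.4,-4],[0,1.4,-4],[0,1.4,-4]],"spin":[0,0,0,0,0],"hand":[0,0,0,0,0]}' 20
python3 - <<'E'
from h import *
import cv2
im=r.read_camera("scene")[120:250,250:390]
cv2.imwrite("pics/c.png",cv2.resize(im[...,::-1],None,fx=4,fy=4,interpolation=cv2.INTER_CUBIC))
# arc from present contact: angle from tool rise, path in tool y / -z
R0,a0=.12554,np.arctan2(48,116)
for d in (7,15,20,25,30,35,40,45,50,55,58):
    th=np.radians(d);print(d,"back %.1f up %.1f"%(1000*R0*(np.cos(a0)-np.cos(a0+th)),1000*R0*(np.sin(a0+th)-np.sin(a0))))
E
```

```text
time: 6.12
position: [0.4518, -0.1978, 0.1194]
ee_rot: [[0.115, 0.993, 0.001], [0.993, -0.115, -0.0], [-0.0, 0.001, -1.0]]
ft_force: [3.0, -3.8, -5.0]
width: 0.0089
finger_force: 21.6
time: 6.53
position: [0.4538, -0.198, 0.1233]
ee_rot: [[0.115, 0.993, 0.003], [0.993, -0.115, -0.001], [-0.0, 0.003, -1.0]]
ft_force: [12.3, -4.6, -10.7]
width: 0.0088
finger_force: 21.2
7 back 6.7 up 13.8
15 back 16.4 up 28.4
20 back 23.4 up 36.8
25 back 31.2 up 44.5
30 back 39.5 up 51.6
35 back 48.5 up 57.9
40 back 58.0 up 63.3
45 back 67.9 up 68.0
50 back 78.2 up 71.7
55 back 88.8 up 74.6
58 back 95.2 up 75.8
```

View pics/c.png

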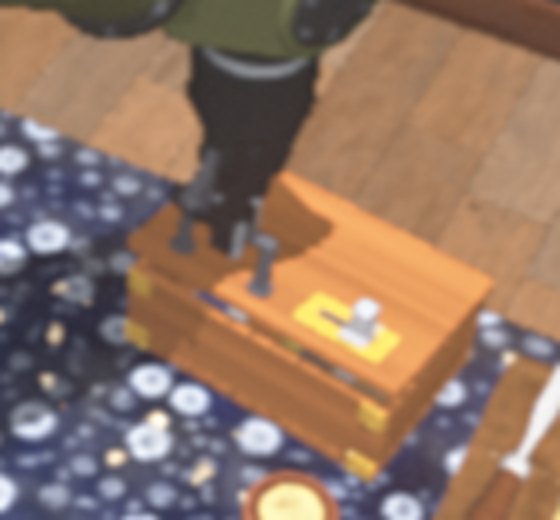

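The lid is clearly rising: there is a gap along the front edge and the tangential force is only about 3 N well past the 5 mm play. So it is free and the slide stays where it is. I'll follow the arc.

```bash

python3 -m pendant '{"slide":[[0,4.5,-4],[0,7,-8],[0,10,-12],[0,13.5,-16.5],[0,17,-20.5]],"spin":[0,0,0,0,0],"hand":[0,0,0,0,0]}' 20
python3 -m pendant '{"slide":[[0,0,0],[0,0,0],[0,0,0]],"spin":[0,0,0],"hand":[0,0,0]}' 20

```

```text
time: 7.0
position: [0.4687, -0.1999, 0.1442]
ee_rot: [[0.115, 0.993, -0.003], [0.993, -0.115, 0.0], [-0.0, -0.003, -1.0]]
ft_force: [-12.9, -2.3, 6.9]
width: 0.009
finger_force: 22.3
time: 7.25
position: [0.4687, -0.1999, 0.1442]
ee_rot: [[0.115, 0.993, -0.002], [0.993, -0.115, 0.0], [-0.0, -0.002, -1.0]]
ft_force: [-11.6, -2.5, 6.5]
width: 0.0091
finger_force: 22.4
```

```bash

python3 -m pendant '{"slide":[[0,3,-4],[0,7,-7.7],[0,11,-11.4],[0,15,-14.8],[0,15,-14.8]],"spin":[0,0,0,0,0],"hand":[0,0,0,0,0]}' 20

```

```text
time: 7.67
position: [0.4846, -0.2019, 0.1599]
ee_rot: [[0.115, 0.993, -0.0], [0.993, -0.115, -0.001], [-0.001, -0.0, -1.0]]
ft_force: [-11.4, -3.3, 10.0]
width: 0.009
finger_force: 22.2
```

```bash

python3 -m pendant '{"slide":[[0,3.5,-4.5],[0,8,-7.5],[0,17.6,-12.9],[0,27.5,-17.6],[0,27.5,-17.6]],"spin":[0,0,0,0,0],"hand":[0,0,0,0,0]}' 20

```

```text
time: 8.08
position: [0.513, -0.2051, 0.1774]
ee_rot: [[0.115, 0.993, 0.001], [0.993, -0.115, -0.001], [-0.001, 0.001, -1.0]]
ft_force: [-6.3, -4.0, 9.4]
width: 0.009
finger_force: 22.0
```

```bash

python3 -m pendant '{"slide":[[0,5,-2.9],[0,10,-4.6],[0,20.6,-7.6],[0,27,-8.9],[0,27,-8.9]],"spin":[0,0,0,0,0],"hand":[0,0,0,0,0]}' 20
python3 -m pendant '{"slide":[[0,0,0],[0,0,0],[0,0,0],[0,0,0],[0,0,0]],"spin":[0,0,0,0,0],"hand":[0,0,0,0,0]}' 20
python3 - <<'E'
from h import *
import cv2
im=r.read_camera("scene")[60:250,220:440]
cv2.imwrite("pics/d.png",cv2.resize(im[...,::-1],None,fx=3,fy=3,interpolation=cv2.INTER_CUBIC))
s=r.read_state()
for x0 in(.4445,.446,.448):
    b=s["position"];d=np.array([(b[0]-x0)/np.cos(YAW)+.0,b[2]-.107])-[.116,-.048]
    print(np.degrees(np.arctan2(d[1],-d[0]))-22.5,np.hypot(*d))
E
```

```text
time: 8.5
position: [0.539, -0.2082, 0.1854]
ee_rot: [[0.115, 0.993, 0.0], [0.993, -0.115, -0.001], [-0.001, 0.0, -1.0]]
ft_force: [-4.0, -5.7, 5.3]
width: 0.0088
finger_force: 21.5
time: 8.92
position: [0.5382, -0.2081, 0.1852]
ee_rot: [[0.115, 0.993, -0.0], [0.993, -0.115, -0.001], [-0.001, -0.0, -1.0]]
ft_force: [-2.6, -5.4, 2.5]
width: 0.0089
finger_force: 21.3
57.78571284991686 0.12811244314686884
57.12121561901181 0.12837594881963305
56.239619167334936 0.12875401861213398
```

View pics/d.png

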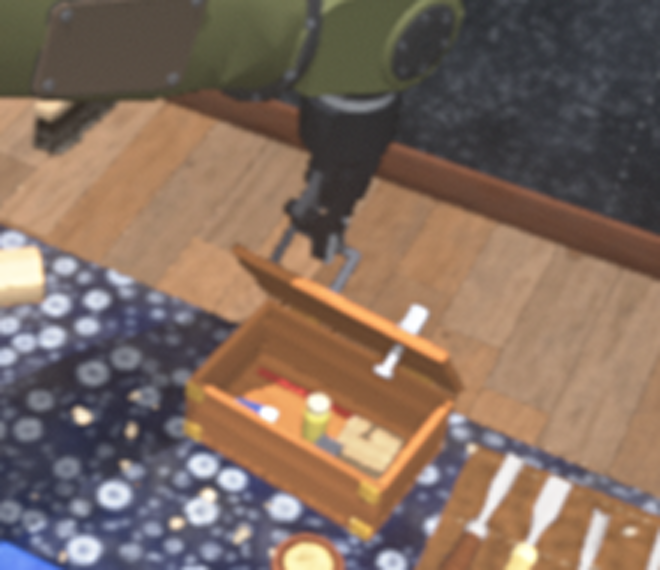

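The lid stands open at about 57°. The fingers are gripping the bar around (320,245) in the crop, and the box's contents can be seen. It is at rest, so I'm handing in.

```bash
python3 -c "
from workcell import r
print(r.close_job())"
```

```text
the job is handed in; nothing more can be done
None
```

The lid came up freely on the gentle tug, so I left the catch slide alone; I raised the lid to about 57°, and the gripper is still holding it there by the bar so you can see inside.

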